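# Pump up the wrapping bench's lubricator

## Robot

A 6-joint arm with a two-finger parallel gripper is mounted at the origin on the work surface. World frame = base frame: x ahead of the robot, y to its left, z up, the work surface at z = 0. Lengths are in m, angles in rad, forces in N, time in s.
With the tool pointing down it reaches from about 0.35 to 0.85 m from the base axis. Payload 8.1 kg.
Tool frame: the origin (TCP) lies midway between the tips of the shut fingers; the grasp point (between the pads) lies 19 mm behind it (robot.grip_point_offset is the distance from the TCP to the grasp point, in m); z points along the fingers, y is the line along which they close (so a half turn about z gives the same grasp; the last joint's range is limited). The gripper opens to 93 mm and grips with 3 to 60 N. Pads are 15 mm wide; open, the fingers measure 128 mm over their backs; the gripper's body (75 mm by 188 mm) begins 65 mm behind the grasp point.
Start: joints at [-1.236, 0.13, 1.488, -0, 1.523, -0.085], TCP at [0.245, -0.548, 0.219] pointing down, gripper open.
Joint ranges: [-2.96, 2.96], [-0.89, 2.26], [0.02, 2.5], [-1.34, 4.48], [0, 2.73], [-2.66, 2.66]. Speed limits (rad/s): [2.39, 2.39, 2.79, 3.14, 3.14, 3.14].

## Interface

Orientations are given as a rotation vector (axis times angle).
In Python, from plant import robot, read_camera, job gives the robot as it stands.
- The arm moves only by the shell command python3 -m inch 'ROWS' [FORCE]. ROWS is JSON, one flat list of numbers, 5 for each row, row after row: the shift along the world's x, y, z in mm, then the turn about the world's z in degrees, then the opening in per cent of the stroke, from 0 (shut) to 100 (fully open). In form: [dx, dy, dz, yaw, hand, dx, dy, dz, yaw, hand, ...]. A call has 1 to 10 rows; each row is the pose to reach, as a shift and turn from the pose commanded when the call began; what a row does not reach only later rows make up. A row lasts 1/12 s, in which the tool goes at most 41.7 mm and 7.16 degrees, less where a joint would pass 70% of its speed; a pose out of reach is approached as far as the arm can. A call with a gripper value outside its range is refused whole. The fingers move at their own pace and stop on an object; FORCE is the grip in N (left out, the last holds). Time passes only in rows, so rows that repeat a pose let the fingers close. It gives the time, the measured TCP pose, the force, the opening and the grip force at its end, in the units of the state.
- robot.read_state(): the state, without advancing time (a new reading comes with each control period).
- read_camera(name): name is "scene" or "side" or "wrist"; returns a dict with "image" (480x640x3 uint8, blue, green, red), "K" (3x3 intrinsics, pixels), "extrinsics" (4x4, takes a point from world to camera coordinates); the wrist camera has in their place "mount" (4x4, takes a point from camera to tool coordinates, whose origin is the TCP and whose axes are the flange's). Camera axes: x right, y down, z forward; pixel columns grow to the right and rows downward; lengths in m; the calibration is good to about 2 mm. The wrist camera is an equidistant fisheye: a pixel r from the principal point sees the ray r / f radians off the axis. A picture is of the moment at which its call begins: read the wrist's pose just before it. There is no depth.
- job.close_job(): hands the job in; it is judged then, once.
The state is a dict: "t": time; "q": joint angles; "dq": joint speeds; "joint_torque": joint torques, N m; "tool_pos": TCP position; "orientation": TCP orientation; "force": force on the tool from outside, world axes, zero at the start; "wrist_torque": the same for the moment, N m; "opening": finger opening in m; "gripper_force": force on a finger pad.
Only numpy, scipy, OpenCV 4.12 (cv2) and the standard library are available. Lean on these libraries where they do the work, as an engineer would, in place of code of your own. Each camera call takes 0.05 s, during which the arm holds its last target. There are 200 camera calls.

## Task

Bring the bench lubricator up to pressure: with the fingertips, pump its black spring plunger, each time pressing it right down and letting it spring right back up, until the red indicator pin on the brass fitting has popped fully out, and finish with your hand off and the plunger up again. The job is only pressing: do not lift, tip or drag the lubricator, and leave the other things on the bench where they are.

Things in the scene. Friction and masses are not known exactly. Their poses are not given: they have to be found in the camera images.
- lubricator: the bench lubricator: loose 4 kg unit on a white plate (150 x 230 mm, top at 18 mm) with rubber feet. Origin on the bench under the plate's centre, z up. Grey pump housing (80 mm square, top at 68 mm), plunger axis at x -20, y +30 mm; lying clear reservoir at x +48, top at 71 mm; aluminium block with the red pin at x -20, y -75; steel carrying handle at y +108, 67 mm high
- plunger_top (a point): centre of the flat top of the plunger's black round head, 48 mm across, which overhangs everything near it; moves with the plunger. 149.5 mm above the bench when up, 123.5 mm when fully down. Nothing else on the lubricator is higher than 104 mm
- plunger (a joint): how far the plunger is pressed straight down, in m: 0 up, 0.026 fully down (hard stop). A spring returns it in about 0.2 s when let go. Pressing takes 5 N, rising to 13 N at the bottom. Full strokes needed: four to seven, not known beforehand; more if short, and strokes under some 17 mm may never get there. Further strokes do no harm
- pin_tip (a point): top of the red indicator pin, 13 mm across, in a brass fitting whose rim is 77 mm above the bench; flush with the rim at the start, 99 mm above the bench when fully out. It pops out all at once, during the last down stroke, and stays out
- pin (a joint): how far the red pin stands out of its fitting, in m: 0 in, 0.022 fully out
- tape_black: a roll of black tape lying flat on the bench close to the lubricator, 96 mm across and 19 mm high. Only a bystander: leave it where it is. Origin at its underside
- cutter: a yellow snap-off cutter lying flat close to the lubricator, 155 mm long, 22 mm wide and 12 mm high. Only a bystander: leave it where it is. Origin at its underside
- grease_tin: a grease tin standing close to the lubricator, 74 mm across and 62 mm high. Only a bystander: leave it where it is. Origin at its underside
- tape_white: a roll of white finishing tape lying flat, 104 mm across and 24 mm high. Only a bystander: leave it where it is. Origin at its underside
- scissors: scissors with red handles lying flat, about 200 mm long and 90 mm wide, 12 mm high. Only a bystander: leave it where it is. Origin at its underside
- grip_a: a black wrapped paddle grip lying on the bench, 135 mm long and 30 mm high. Only a bystander: leave it where it is. Origin at its underside
- grip_b: another black wrapped paddle grip, the same. Only a bystander: leave it where it is. Origin at its underside

How it is judged:
On the way, in this order (a step that is already met when the one before it is completed fails the run):
1. the plunger is pressed well down a first time (value of joint plunger above 0.015 m), for 0.02 s.
2. the plunger is let up again (value of joint plunger below 0.004 m), for 0.02 s.
3. the red pin has popped out (value of joint pin above 0.018 m), for 0.1 s.
At the end, for the whole second after the job is handed in: the red pin stands out at least 18 of its 22 mm, the plunger is back up (within 3 mm), and the lubricator stands still and upright within 30 mm of where it stood (value of joint pin above 0.018 m and value of joint plunger below 0.003 m and distance of lubricator from where it was at the start of the episode below 0.03 m and angle between lubricator's own z axis and vertical below 0.05 rad and linear speed of lubricator below 0.02 m/s); the robot touches nothing.
It fails at once if the lubricator is lifted or tipped (height (world z) of lubricator above 0.01 m or angle between lubricator's own z axis and vertical above 0.1 rad).
It fails at once if the lubricator is dragged more than 30 mm (distance of lubricator from where it was at the start of the episode above 0.03 m).
It fails at once if another thing on the bench is shifted by more than 30 mm (distance of any of tape_black, cutter, grease_tin, tape_white, scissors, grip_a, grip_b from where it was at the start of the episode above 0.03 m).
It also fails if it takes over 42 s, if anything falls off the work surface, if the arm or the gripper's body presses on something with over 40 N, if the wrist force passes 120 N, or if a joint passes its speed limit or range.

## Working session

There is one attempt and no reset: what is moved stays moved. The work goes in short steps, Python scripts to look and compute and a shell command to move; the robot and the scene stay as the last step left them, time stands still between calls to the robot, and variables do not carry over. Pictures are saved under pics/ and viewed, at most 10 in all, crops included, and the job is handed in when it is done.

```bash
mkdir -p pics
python3 - <<'E'
from plant import robot, read_camera
import cv2
for n in("scene","side"):
    c=read_camera(n); cv2.imwrite(f"pics/{n}0.png",c["image"]); print(n,c["K"].round(1).tolist(),c["extrinsics"].round(4).tolist())
s=robot.read_state();print(s["t"],s["tool_pos"],s["orientation"],s["force"])
E
```

```text
scene [[484.0, 0.0, 324.1], [0.0, 484.0, 236.7], [0.0, 0.0, 1.0]] [[0.1892, 0.9817, 0.0225, -0.1136], [0.5787, -0.093, -0.8102, -0.2162], [-0.7933, 0.1663, -0.5857, 1.5311], [0.0, 0.0, 0.0, 1.0]]
side [[522.9, 0.0, 308.1], [0.0, 522.9, 238.7], [0.0, 0.0, 1.0]] [[-0.7037, -0.7105, 0.0055, 0.4161], [-0.5462, 0.5361, -0.6436, 0.3816], [0.4544, -0.4559, -0.7653, 1.1179], [0.0, 0.0, 0.0, 1.0]]
0.1 [ 0.24437029 -0.54740769  0.21766787] [-3.07100000e+00 -6.54194532e-01  3.95393602e-04] [ 0.11574038 -0.09503561 -0.729634  ]
```

View pics/scene0.png

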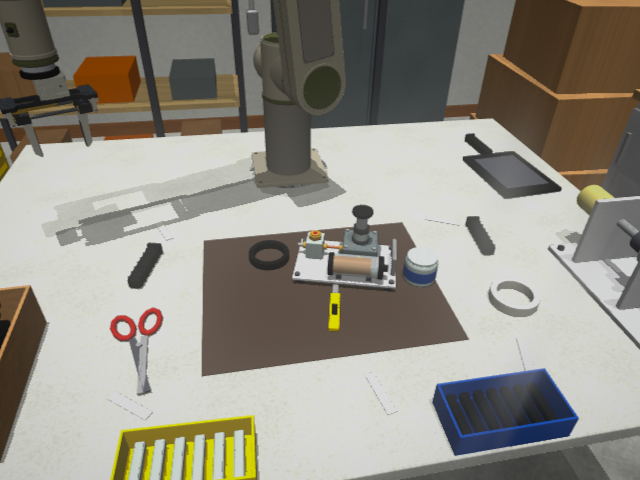

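View pics/side0.png

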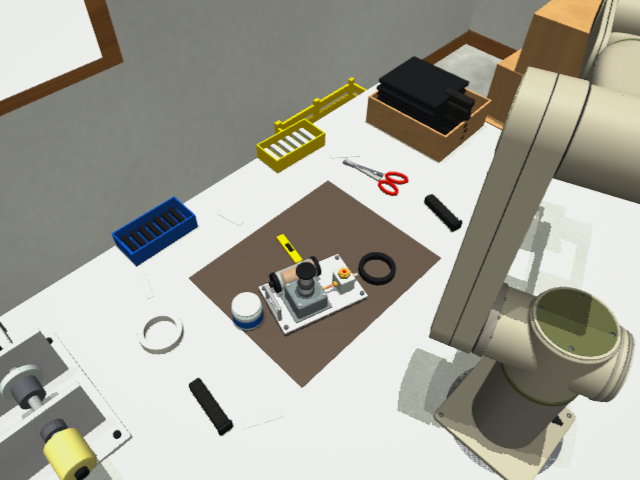

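The scene view shows the plunger head at about (363,211) and the pin at (315,234). In the side view they are at about (306,270) and (344,271). I'll intersect these rays with the known heights.

Run:
```python
from plant import read_camera,robot
import numpy as np,cv2
def onz(c,uv,z):
    E=c["extrinsics"];R=E[:3,:3];o=-R.T@E[:3,3];d=R.T@np.linalg.solve(c["K"],[*uv,1]);return o+d*(z-o[2])/d[2]
C={n:read_camera(n) for n in("scene","side")}
for n,h,p in(("scene",(363,211),(315,234)),("side",(306,270),(344,271))):
    print(n,onz(C[n],h,.1495).round(4),onz(C[n],p,.077).round(4))
a=cv2.resize(C["scene"]["image"][190:300,280:410],None,fx=3,fy=3,interpolation=cv2.INTER_CUBIC)
b=cv2.resize(C["side"]["image"][240:350,250:380],None,fx=3,fy=3,interpolation=cv2.INTER_CUBIC)
cv2.imwrite("pics/crop.png",np.hstack([a,b]))
print(robot.read_state()["q"])
```

```text
scene [0.502  0.1025 0.1495] [0.4711 0.0018 0.077 ]
side [0.4945 0.1037 0.1495] [0.466 0.002 0.077]
[-1.23641487e+00  1.30899873e-01  1.48883791e+00 -1.33285934e-05
  1.52301692e+00 -8.53714432e-02]
```

View pics/crop.png

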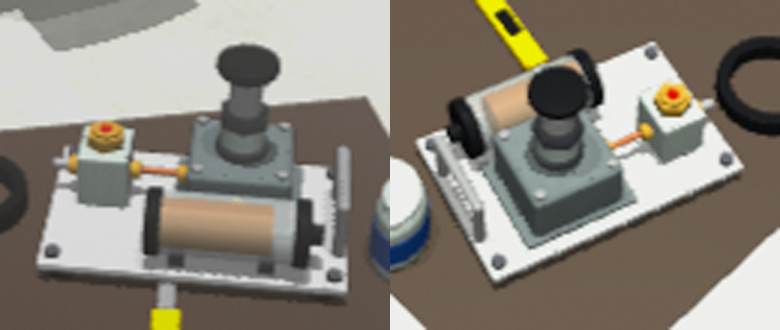

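The plunger head is near (0.497, 0.103). I'll move above it at the current height with the fingers shut.

```bash
python3 -m inch '[40,100,0,0,0, 80,200,0,0,0, 120,300,0,0,0, 120,300,0,0,0, 120,300,0,0,0, 120,300,0,0,0, 120,300,0,0,0, 120,300,0,0,0, 120,300,0,0,0, 120,300,0,0,0]' 20
python3 -m inch '[133,350,0,0,0, 133,350,0,0,0, 133,350,0,0,0, 133,350,0,0,0, 133,350,0,0,0, 133,350,0,0,0, 133,350,0,0,0, 133,350,0,0,0, 133,350,0,0,0, 133,350,0,0,0]'
python3 - <<'E'
from plant import read_camera,robot
import numpy as np,cv2
s=robot.read_state();print(s["t"],s["tool_pos"],s["orientation"],s["opening"],s["force"])
a=[cv2.resize(read_camera(n)["image"][y:y+180,x:x+180],(400,400)) for n,y,x in(("scene",110,270),("side",170,220))]
cv2.imwrite("pics/above.png",np.hstack(a))
E
```

```text
t: 1.03
tool_pos: [0.3652, -0.2466, 0.2188]
orientation: [3.071, 0.66, 0.0]
force: [0.4, 0.3, 0.3]
opening: 0.0309
gripper_force: 0.0
t: 1.87
tool_pos: [0.4991, 0.1068, 0.2179]
orientation: [-3.069, -0.659, -0.0]
force: [1.2, -0.3, -0.2]
opening: 0.0005
gripper_force: 0.0
1.8667 [0.49908629 0.10684453 0.21793233] [-3.06938859e+00 -6.59490520e-01 -3.72571030e-04] 0.0005050451046110098 [ 1.15529973 -0.26230759 -0.23260375]
```

View pics/above.png

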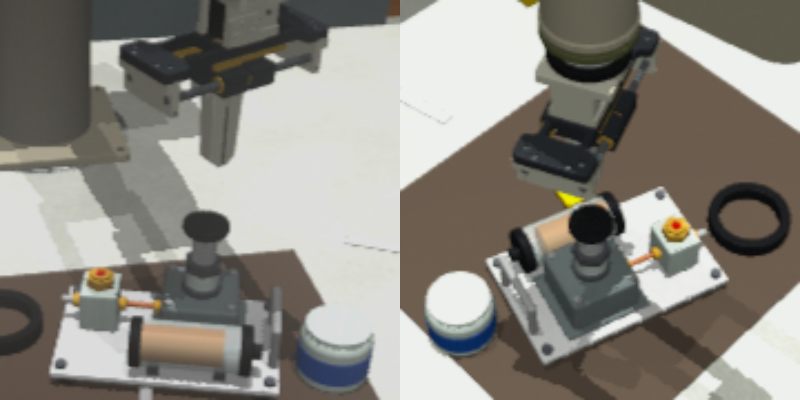

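The shut fingertips hang above the head, which is at about (205,225) in the left half and (592,222) in the right. That agrees with the estimate. Next is the first press and release.

```bash
python3 -m inch '[-2,-4,-30,0,0, -2,-4,-55,0,0, -2,-4,-64,0,0, -2,-4,-75,0,0, -2,-4,-85,0,0, -2,-4,-92,0,0, -2,-4,-93,0,0, -2,-4,-93,0,0, -2,-4,-93,0,0]'
python3 -m inch '[0,0,10,0,0, 0,0,20,0,0, 0,0,32,0,0, 0,0,38,0,0, 0,0,38,0,0, 0,0,38,0,0]'
```

```text
t: 2.72
tool_pos: [0.4959, 0.0964, 0.1271]
orientation: [3.072, 0.652, 0.0]
force: [-4.3, -2.3, 5.3]
opening: 0.0003
gripper_force: 3.1
t: 3.22
tool_pos: [0.4961, 0.0981, 0.1645]
orientation: [3.072, 0.655, 0.003]
force: [0.0, -0.4, -1.1]
opening: 0.0005
gripper_force: 0.0
```

The command frame sits about 5 mm low in y, so I'll correct that and press slightly deeper.

```bash
python3 -m inch '[1,5,0,0,0, 1,5,-12,0,0, 1,5,-24,0,0, 1,5,-34,0,0, 1,5,-40,0,0, 1,5,-41,0,0, 1,5,-41,0,0, 1,5,-41,0,0]'
python3 -m inch '[0,0,20,0,0, 0,0,41,0,0, 0,0,41,0,0, 0,0,41,0,0]'
python3 - <<'E'
from plant import read_camera,robot
import numpy as np,cv2
a=[cv2.resize(read_camera(n)["image"][y:y+100,x:x+100],(400,400)) for n,y,x in(("scene",190,295),("side",230,260))]
cv2.imwrite("pics/s2.png",np.hstack(a))
E
```

```text
t: 3.88
tool_pos: [0.4977, 0.1038, 0.1237]
orientation: [-3.072, -0.655, -0.005]
force: [-2.0, 1.3, 16.4]
opening: 0.0004
gripper_force: 8.4
t: 4.22
tool_pos: [0.4968, 0.1032, 0.1631]
orientation: [3.072, 0.655, 0.001]
force: [-0.4, -0.9, -0.1]
opening: 0.0005
gripper_force: 0.0
```

View pics/s2.png

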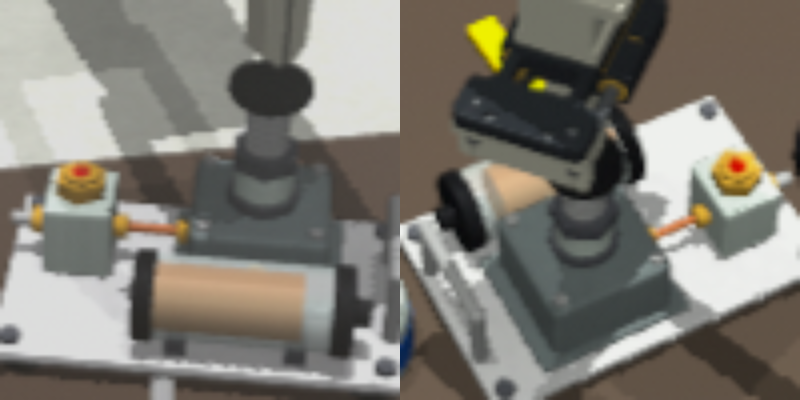

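The second stroke reached the bottom at 16 N. The fingertips are centred on the head, and the pin is still in (left half, 80,172). I'll do three more strokes and look again.

```bash
python3 -m inch '[0,0,-12,0,0, 0,0,-24,0,0, 0,0,-34,0,0, 0,0,-41,0,0, 0,0,-41,0,0, 0,0,-41,0,0, 0,0,-20,0,0, 0,0,0,0,0, 0,0,0,0,0, 0,0,0,0,0]'
python3 -m inch '[0,0,-12,0,0, 0,0,-24,0,0, 0,0,-34,0,0, 0,0,-41,0,0, 0,0,-41,0,0, 0,0,-41,0,0, 0,0,-20,0,0, 0,0,0,0,0, 0,0,0,0,0, 0,0,0,0,0]'
python3 -m inch '[0,0,-12,0,0, 0,0,-24,0,0, 0,0,-34,0,0, 0,0,-41,0,0, 0,0,-41,0,0, 0,0,-41,0,0, 0,0,-20,0,0, 0,0,0,0,0, 0,0,0,0,0, 0,0,0,0,0]'
python3 - <<'E'
from plant import read_camera,robot
import numpy as np,cv2
a=[cv2.resize(read_camera(n)["image"][y:y+100,x:x+100],(400,400)) for n,y,x in(("scene",190,295),("side",230,260))]
cv2.imwrite("pics/s5.png",np.hstack(a))
E
```

```text
t: 5.15
tool_pos: [0.4966, 0.1031, 0.1626]
orientation: [3.073, 0.655, 0.0]
force: [-0.2, 0.3, -0.1]
opening: 0.0003
gripper_force: 0.0
t: 5.98
tool_pos: [0.4962, 0.1031, 0.1619]
orientation: [-3.073, -0.655, 0.002]
force: [-0.1, 0.3, -0.8]
opening: 0.0005
gripper_force: 0.0
t: 6.82
tool_pos: [0.4961, 0.103, 0.1617]
orientation: [-3.073, -0.655, 0.002]
force: [-0.2, 0.2, -0.5]
opening: 0.0002
gripper_force: 0.0
```

View pics/s5.png

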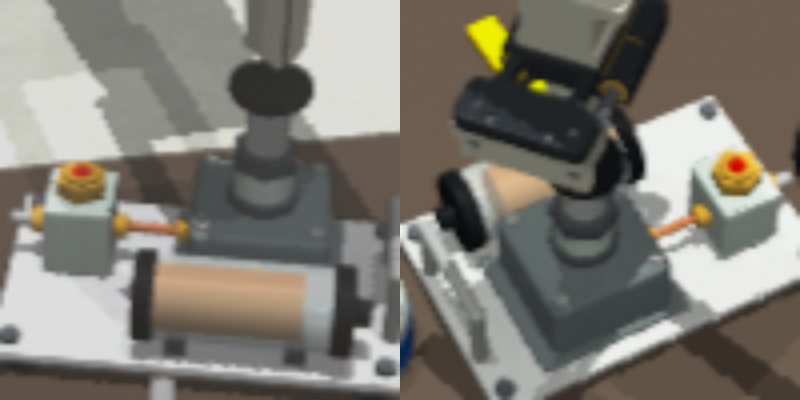

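The pin is still in after five strokes. I'll do two more with longer dwells.

```bash
python3 -m inch '[0,0,-14,0,0, 0,0,-28,0,0, 0,0,-41,0,0, 0,0,-41,0,0, 0,0,-41,0,0, 0,0,-41,0,0]'
python3 -m inch '[0,0,20,0,0, 0,0,41,0,0, 0,0,41,0,0, 0,0,41,0,0, 0,0,41,0,0]'
python3 -m inch '[0,0,-14,0,0, 0,0,-28,0,0, 0,0,-41,0,0, 0,0,-41,0,0, 0,0,-41,0,0, 0,0,-41,0,0]'
python3 -m inch '[0,0,20,0,0, 0,0,41,0,0, 0,0,41,0,0, 0,0,41,0,0, 0,0,41,0,0]'
python3 - <<'E'
from plant import read_camera,robot
import numpy as np,cv2
a=[cv2.resize(read_camera(n)["image"][y:y+100,x:x+100],(400,400)) for n,y,x in(("scene",190,295),("side",230,260))]
cv2.imwrite("pics/s7.png",np.hstack(a))
E
```

```text
t: 7.42
tool_pos: [0.4976, 0.1033, 0.1237]
orientation: [3.072, 0.655, 0.004]
force: [-2.4, 0.8, 19.1]
opening: 0.0003
gripper_force: 9.2
t: 7.83
tool_pos: [0.4955, 0.103, 0.1614]
orientation: [-3.072, -0.654, 0.004]
force: [0.2, -0.4, -0.5]
opening: 0.0006
gripper_force: 0.0
t: 8.33
tool_pos: [0.4977, 0.1032, 0.1237]
orientation: [3.072, 0.655, 0.004]
force: [-1.7, -0.4, 16.2]
opening: 0.0002
gripper_force: 8.5
t: 8.75
tool_pos: [0.4955, 0.103, 0.1615]
orientation: [-3.072, -0.655, 0.004]
force: [-0.4, 0.9, 0.1]
opening: 0.0003
gripper_force: 0.0
```

View pics/s7.png

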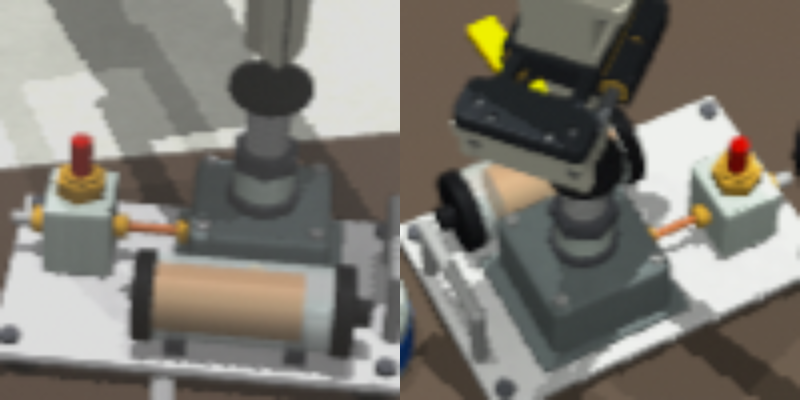

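The red pin now stands fully out (left half, 82,155) and the lubricator hasn't moved. I'll raise the hand clear and hand in.

```bash
python3 -m inch '[0,0,30,0,0, 0,0,60,0,0, 0,0,60,0,0, 0,0,60,0,0, 0,0,60,0,0, 0,0,60,0,0]'
python3 -c "
from plant import job
print(job.close_job())"
```

```text
t: 9.35
tool_pos: [0.4956, 0.103, 0.2216]
orientation: [-3.072, -0.654, 0.005]
force: [0.0, -0.5, -0.3]
opening: 0.0003
gripper_force: 0.0
the job is handed in; nothing more can be done
None
```

I handed the job in at 9.4 s: after seven plunger strokes the red pin is fully out, the plunger is back up, the hand is clear, and the lubricator has not visibly moved (no verdict came back).

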